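Set out the forming mandrels by length at the tipping station

ROBOT

A 6-joint arm with a two-finger parallel gripper is mounted at the origin on the work surface. World frame = base frame: x ahead of the robot, y to its left, z up, the work surface at z = 0. Lengths are in m, angles in rad, forces in N, time in s.
With the tool pointing down it reaches from about 0.2 to 0.875 m from the base axis. Payload 3.4 kg.
Tool frame: the origin (TCP) lies at the very end of the fingers, on their centre line; the grasp point (between the pads) lies manip.tcp_to_grasp behind it (manip.tcp_to_grasp is the distance from the TCP to the grasp point, in m); z points along the fingers, y is the line along which they close (so a half turn about z gives the same grasp; the last joint's range is limited). The gripper opens to 94 mm and grips with 3 to 60 N. Pads are 16 mm wide; open, the fingers measure 119 mm over their backs; the gripper's body (75 mm by 177 mm) begins 78 mm behind the grasp point.
Start: joints at [1.044, 0.276, 1.505, -0, 1.361, -0.121], TCP at [0.227, 0.528, 0.205] pointing down, gripper open.
Joint ranges: [-2.89, 2.89], [-0.75, 2.08], [0.22, 2.7], [-1.18, 4.32], [0.11, 2.71], [-2.7, 2.7]. Speed limits (rad/s): [2.57, 2.57, 3.14, 3.14, 3.14, 3.14].

INTERFACE

Orientations are given as a unit quaternion [x, y, z, w].
In Python, from cell import manip gives the robot as it stands.
- The arm moves only by the tool play_rows, never from a script. Its argument "moves" is a list of rows, each a list of 7 numbers: the opening in per cent of the stroke, from 0 (shut) to 100 (fully open), then the shift along the world's x, y, z in m, then the turn, a rotation vector about the world's x, y, z in degrees. A call has 1 to 10 rows; each row shifts and turns the commanded pose from where the row before left it; what a row does not reach is not made up. A row lasts 1/8 s, in which the tool goes at most 62.5 mm and 10.7 degrees, less where a joint would pass 70% of its speed; a pose out of reach is approached as far as the arm can. A call is refused whole if a number of a shift passes 0.0625 or a number of a turn 10.7, either way. A call with a gripper value outside its range is refused whole. The fingers move at their own pace and stop on an object; the grip force is fixed at half the most. Time passes only in rows, so rows that do not move let the fingers close. It gives the time, the measured TCP pose, the force, the opening and the grip force at its end, in the units of the state.
- manip.get_state(): the state, without advancing time (a new reading comes with each control period).
- manip.get_image(name): name is "scene" or "top"; returns a dict with "color" (400x640x3 uint8, red, green, blue), "range_z" (400x640 float32, m along the optical axis (not along the pixel's ray), 0 where there is no reading), "camera_matrix" (3x3 intrinsics, pixels), "world_to_cam" (4x4, takes a point from world to camera coordinates). Camera axes: x right, y up, looking along -z (the intrinsics and any distortion apply to the point x, -y, -z); pixel columns grow to the right and rows downward; lengths in m; the calibration is good to about 2 mm. A picture is of the moment at which its call begins.
- manip.job_done(): hands the job in; it is judged then, once.
The state is a dict: "clock": time; "joint_pos": joint angles; "qd": joint speeds; "joint_torque": joint torques, N m; "position": TCP position; "ee_rot": TCP orientation; "force": force on the tool from outside, world axes, zero at the start; "ft_torque": the same for the moment, N m; "finger_gap": finger opening in m; "gripper_force": force on a finger pad.
Only numpy, scipy, OpenCV 4.12 (cv2) and the standard library are available. Lean on these libraries where they do the work, as an engineer would, in place of code of your own. Each camera call takes 0.05 s, during which the arm holds its last target. There are 200 camera calls.

TASK

Lay the four forming mandrels in the white saddles on the rail in order of length: the shortest in the saddle next to the black tipping head, the longest farthest from it. Each handle lies down level and straight in its saddle, with its rod pointing out of the open end. Leave the little primer bottle that stands among them upright where it is.

Things in the scene. Friction and masses are not known exactly. Their poses are not given: they have to be found in the camera images.
- mandrel_100_mid (a point): Forming mandrel, 100 mm long overall, 88 g, loose: white handle 70 long, 20 wide, 20 mm high, with a straight green rod 30 mm long, 8 mm thick, from its front end (first 6 mm a 13 mm steel ferrule). Point: handle centre, 10 mm above its underside, within 20 mm of the balance point. x along the handle to the rod tip, y across, z up. Lies flat on the bench at the start.
- mandrel_130_mid (a point): Forming mandrel, 130 mm long overall, 92 g, loose: white handle 70 long, 20 wide, 20 mm high, with a straight green rod 60 mm long, 8 mm thick, from its front end (first 6 mm a 13 mm steel ferrule). Point: handle centre, 10 mm above its underside, within 20 mm of the balance point. x along the handle to the rod tip, y across, z up. Lies flat on the bench at the start.
- mandrel_160_mid (a point): Forming mandrel, 160 mm long overall, 96 g, loose: white handle 70 long, 20 wide, 20 mm high, with a straight green rod 90 mm long, 8 mm thick, from its front end (first 6 mm a 13 mm steel ferrule). Point: handle centre, 10 mm above its underside, within 20 mm of the balance point. x along the handle to the rod tip, y across, z up. Lies flat on the bench at the start.
- mandrel_190_mid (a point): Forming mandrel, 190 mm long overall, 100 g, loose: white handle 70 long, 20 wide, 20 mm high, with a straight green rod 120 mm long, 8 mm thick, from its front end (first 6 mm a 13 mm steel ferrule). Point: handle centre, 10 mm above its underside, within 20 mm of the balance point. x along the handle to the rod tip, y across, z up. Lies flat on the bench at the start.
- saddle_a: White saddle fixed on the rail, first from the rail's +y end. Origin on the rail's top, 20 mm above the bench, under the handle's place; x out of the open end, y along the rail. Handle rests on yokes at x +25 and -25 mm, 12 mm above origin; prongs 6 mm higher leave a 38 mm slot. Between yokes the sides are open 40 mm for fingers. At x = -46 mm a 26 mm high wall closes the end.
- saddle_b: White saddle, second from the rail's +y end, about 68 mm from its neighbours; the same as saddle_a, with the same origin and axes: handle centre belongs 22 mm above the origin.
- saddle_c: White saddle, third from the rail's +y end, about 68 mm from its neighbours; the same as saddle_a, with the same origin and axes: handle centre belongs 22 mm above the origin.
- saddle_d: White saddle, fourth from the rail's +y end, about 68 mm from its neighbours; the same as saddle_a, with the same origin and axes: handle centre belongs 22 mm above the origin.
- head: Hot-tipping head: black finned block with a brass nozzle, 50 mm long, 30 mm wide, 60 mm high, fixed on one end of the rail, either end, about 73 mm beyond the last saddle; at the other end is only a low aluminium clamp with a grey knob. Origin at the centre of its underside, on the rail's top; axes as the saddles'.
- vial_mid (a point): Small white primer bottle with a black cap, 29 mm across, 57 mm high, loose and standing upright among the mandrels. The point is on its axis, 28 mm above its base; z is its axis.
Mind the look-alikes: they are no part of the job. What is shaped like the part that bears mandrel_100_mid but purple is not meant. Leave any red look-alike of the part that bears mandrel_130_mid alone.

How it is judged:
At the end, for the whole second after the job is handed in: From the tipping head outward the saddles hold the 100, 130, 160 and 190 mm mandrels; each handle centre within 15 mm of its saddle in plan and 18 to 26 mm above its origin, level within 4 degrees, within 11 degrees of the saddle's x; at rest (((horizontal distance between head and saddle_a below 0.11 m and (horizontal distance between mandrel_100_mid and saddle_a below 0.015 m and z of mandrel_100_mid in the frame of saddle_a between 0.018 and 0.026 m and angle between mandrel_100_mid's own x axis and vertical between 1.5 and 1.64 rad and angle between the x axis of mandrel_100_mid and the x axis of saddle_a, either way round below 0.2 rad) and (horizontal distance between mandrel_130_mid and saddle_b below 0.015 m and z of mandrel_130_mid in the frame of saddle_b between 0.018 and 0.026 m and angle between mandrel_130_mid's own x axis and vertical between 1.5 and 1.64 rad and angle between the x axis of mandrel_130_mid and the x axis of saddle_b, either way round below 0.2 rad) and (horizontal distance between mandrel_160_mid and saddle_c below 0.015 m and z of mandrel_160_mid in the frame of saddle_c between 0.018 and 0.026 m and angle between mandrel_160_mid's own x axis and vertical between 1.5 and 1.64 rad and angle between the x axis of mandrel_160_mid and the x axis of saddle_c, either way round below 0.2 rad) and (horizontal distance between mandrel_190_mid and saddle_d below 0.015 m and z of mandrel_190_mid in the frame of saddle_d between 0.018 and 0.026 m and angle between mandrel_190_mid's own x axis and vertical between 1.5 and 1.64 rad and angle between the x axis of mandrel_190_mid and the x axis of saddle_d, either way round below 0.2 rad)) or (horizontal distance between head and saddle_d below 0.11 m and (horizontal distance between mandrel_100_mid and saddle_d below 0.015 m and z of mandrel_100_mid in the frame of saddle_d between 0.018 and 0.026 m and angle between mandrel_100_mid's own x axis and vertical between 1.5 and 1.64 rad and angle between the x axis of mandrel_100_mid and the x axis of saddle_d, either way round below 0.2 rad) and (horizontal distance between mandrel_130_mid and saddle_c below 0.015 m and z of mandrel_130_mid in the frame of saddle_c between 0.018 and 0.026 m and angle between mandrel_130_mid's own x axis and vertical between 1.5 and 1.64 rad and angle between the x axis of mandrel_130_mid and the x axis of saddle_c, either way round below 0.2 rad) and (horizontal distance between mandrel_160_mid and saddle_b below 0.015 m and z of mandrel_160_mid in the frame of saddle_b between 0.018 and 0.026 m and angle between mandrel_160_mid's own x axis and vertical between 1.5 and 1.64 rad and angle between the x axis of mandrel_160_mid and the x axis of saddle_b, either way round below 0.2 rad) and (horizontal distance between mandrel_190_mid and saddle_a below 0.015 m and z of mandrel_190_mid in the frame of saddle_a between 0.018 and 0.026 m and angle between mandrel_190_mid's own x axis and vertical between 1.5 and 1.64 rad and angle between the x axis of mandrel_190_mid and the x axis of saddle_a, either way round below 0.2 rad))) and linear speed of each of mandrel_100, mandrel_130, mandrel_160, mandrel_190 below 0.02 m/s); the robot touches nothing.
It fails at once if the primer bottle is moved by more than 20 mm or tipped by more than 0.3 rad (distance of vial_mid from where it was at the start of the episode above 0.02 m or angle between vial_mid's own z axis and vertical above 0.3 rad).
It also fails if it takes over 96 s, if anything falls off the work surface, if the arm or the gripper's body presses on something with over 40 N, if the wrist force passes 120 N, or if a joint passes its speed limit or range.

## Working session

There is one attempt and no reset: what is moved stays moved. The work goes in short steps, Python scripts to look and compute and a tool call to move; the robot and the scene stay as the last step left them, time stands still between calls to the robot, and variables do not carry over. Pictures are saved under pics/ and viewed, at most 14 in all, crops included, and the job is handed in when it is done.

Besides the shell and the picture viewer there is one more tool, called after "Request:" by a JSON object that holds its "method" and its "body", one argument or row to a line. play_rows: Moves the arm, as the interface text tells. Its arguments: {"type":"object","properties":{"moves":{"type":"array","items":{"type":"array","items":{"type":"number"}}}},"required":["moves"]}

```bash
mkdir -p pics; cat > h.py <<'E'
import numpy as np, cv2
from cell import manip
def grab(n):
    im=manip.get_image(n); np.savez(f'/tmp/{n}.npz',**im); return im
def load(n): return dict(np.load(f'/tmp/{n}.npz'))
def ray(im,u,v):
    K=im['camera_matrix'];T=im['world_to_cam']
    d=np.linalg.inv(K)@np.array([u,v,1.]); d=np.array([d[0],-d[1],-d[2]])
    R=T[:3,:3]; return -R.T@T[:3,3], R.T@d
def on(im,u,v,z):
    o,d=ray(im,u,v); return o+d*(z-o[2])/d[2]
def depthpt(im,u,v):
    o,d=ray(im,u,v); return o+d*im['range_z'][int(v),int(u)]
def proj(im,p):
    c=im['world_to_cam']@np.append(p,1); q=im['camera_matrix']@np.array([c[0],-c[1],-c[2]]); return q[:2]/q[2]
E
python3 - <<'E'
from h import *
print(manip.get_state(), manip.tcp_to_grasp)
for n in('scene','top'):
    im=grab(n); cv2.imwrite(f'pics/{n}0.png',im['color'][:,:,::-1]); print(n,ray(im,320,200),im['camera_matrix'])
E
```

```text
{'clock': 0.0, 'joint_pos': array([ 1.04398058e+00,  2.76593663e-01,  1.50608532e+00,  3.19973865e-05,
        1.36067299e+00, -1.20976678e-01]), 'qd': array([-0.00141826, -0.00373747,  0.00091363, -0.0012425 ,  0.00015711,
        0.00045506]), 'joint_torque': array([ 2.66167772e-04, -4.04588771e+01, -2.37226278e+01,  7.03629549e-02,
        3.43797379e-02, -1.82379476e-04]), 'position': array([0.22671277, 0.52783279, 0.20462454]), 'ee_rot': array([ 2.01533020e-01,  9.79481326e-01, -8.28938073e-04, -2.94792269e-04]), 'force': array([-0.00692292, -0.4389245 ,  0.49524773]), 'ft_torque': array([-0.04836052, -0.01628041, -0.03009588]), 'gripper_force': 0.0, 'finger_gap': 0.09396219220182189} 0.0188
scene (array([0.82117764, 0.52423367, 1.02657689]), array([-0.30265248, -0.50111952, -0.8107298 ])) [[395.09176942   0.         319.46603696]
 [  0.         395.09176942 199.79102189]
 [  0.           0.           1.        ]]
top (array([ 0.2592563 , -0.10204248,  1.48509638]), array([ 0.15305224,  0.0231301 , -0.98802262])) [[519.59821487   0.         325.97461137]
 [  0.         519.59821487 202.10876966]
 [  0.           0.           1.        ]]
```

View pics/top0.png

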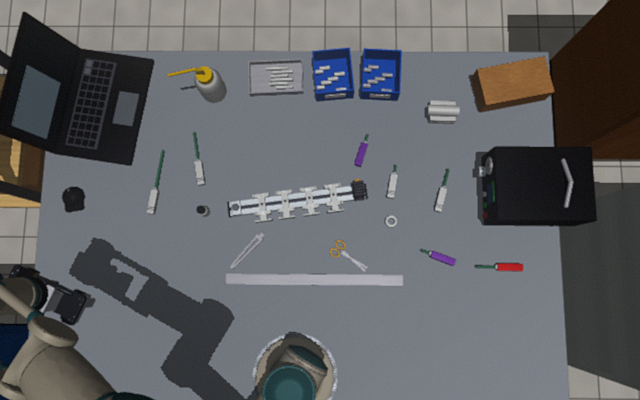

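View pics/scene0.png

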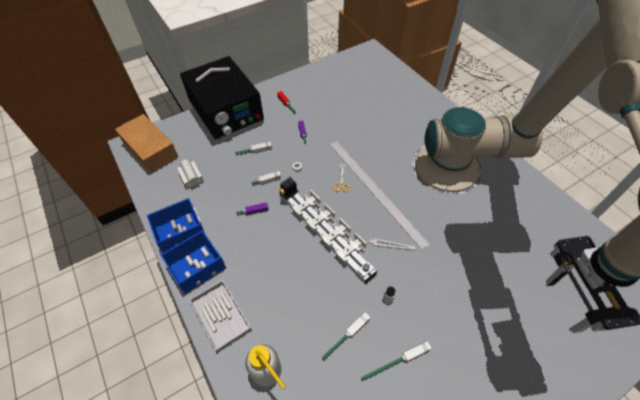

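The top view shows white handles with green rods at (153,200) for the 190, (200,172) for the 160, (441,197) for the 130 and (392,185) for the 100. Look-alikes to leave alone are the purple ones at (361,153) and (440,257) and the red one at (510,267). The bottle is at (203,210). The head is at (360,190), at the −y end, so the 100 goes to saddle_d.

I'll check these choices in a close crop and measure.

```bash
python3 - <<'E'
from h import *
im=load('top'); c=im['color'][:,:,::-1]
cv2.imwrite('pics/crop1.png',cv2.resize(c[120:235,130:290],None,fx=5,fy=5,interpolation=cv2.INTER_CUBIC))
cv2.imwrite('pics/crop2.png',cv2.resize(c[120:235,290:450],None,fx=5,fy=5,interpolation=cv2.INTER_CUBIC))
hsv=cv2.cvtColor(c,cv2.COLOR_BGR2HSV)
W=((hsv[...,2]>170)&(hsv[...,1]<50)).astype(np.uint8)
G=((hsv[...,0]>55)&(hsv[...,0]<95)&(hsv[...,1]>90)).astype(np.uint8)
for nm,M in(('W',W),('G',G)):
    M=M.copy(); M[:120]=0; M[235:]=0; M[:,:130]=0; M[:,470:]=0
    n,l,s,ce=cv2.connectedComponentsWithStats(M)
    for i in range(1,n):
        if s[i,4]<15: continue
        ys,xs=np.where(l==i); r=cv2.minAreaRect(np.c_[xs,ys].astype(np.float32))
        z=0.02 if nm=='W' else 0.012
        p=on(im,*ce[i],z); print(nm,s[i],ce[i].round(1),p.round(4),r, np.median(depthpt(im,*ce[i]).round(3)[2]))
E
```

```text
W [195 162   7  15  59] [198.5 169.4] [0.5735 0.284  0.02  ] ((198.36155700683594, 168.89230346679688), (14.512063026428223, 4.961389541625977), 82.87498474121094) 0.019
W [389 174   8  16  82] [392.6 181.9] [ 0.5399 -0.2752  0.02  ] ((392.6081237792969, 181.85133361816406), (5.096368789672852, 15.289106369018555), 9.462322235107422) 0.018
W [ 231  184  122   36 1322] [300.  200.9] [ 0.4833 -0.0105  0.02  ] ((291.25384521484375, 202.53077697753906), (26.171329498291016, 122.42227935791016), 82.87498474121094) 0.02
W [438 188   8  16  83] [441.4 195.8] [ 0.5006 -0.4137  0.02  ] ((441.41180419921875, 195.8529510498047), (5.093247413635254, 15.522278785705566), 14.03624439239502) 0.019
W [149 190   8  16  49] [152.8 197.5] [0.4903 0.4116 0.02  ] ((152.28846740722656, 197.55770874023438), (4.706787109375, 15.100942611694336), 11.309932708740234) 1.485
W [230 193  38  14 176] [251.4 200. ] [0.485  0.1283 0.02  ] ((248.6730499267578, 200.36541748046875), (8.825225830078125, 38.830997467041016), 78.69007110595703) -0.006
W [387 216   9   4  16] [391.4 217.1] [ 0.4384 -0.2706  0.02  ] ((391.1693115234375, 217.14617919921875), (8.062257766723633, 2.728764057159424), 7.125016689300537) 0.008
W [386 220  10   7  19] [390.6 223.9] [ 0.4189 -0.2683  0.02  ] ((390.17059326171875, 223.48233032226562), (9.65340518951416, 4.989400863647461), 12.528807640075684) 0.002
G [194 133   5  25  42] [195.8 145. ] [0.6478 0.2972 0.012 ] ((195.78997802734375, 145.02999877929688), (24.324474334716797, 1.5556349754333496), 81.8698959350586) 0.014
G [155 151   9  36  68] [159.1 168.8] [0.5763 0.4009 0.012 ] ((159.1923065185547, 168.5384521484375), (1.765044927597046, 35.88924789428711), 11.309932708740234) 0.014
G [443 169   6  16  30] [445.8 176.7] [ 0.5578 -0.4294  0.012 ] ((445.7353210449219, 176.55882263183594), (1.697749376296997, 15.764815330505371), 14.03624439239502) 0.013
```

View pics/crop1.png

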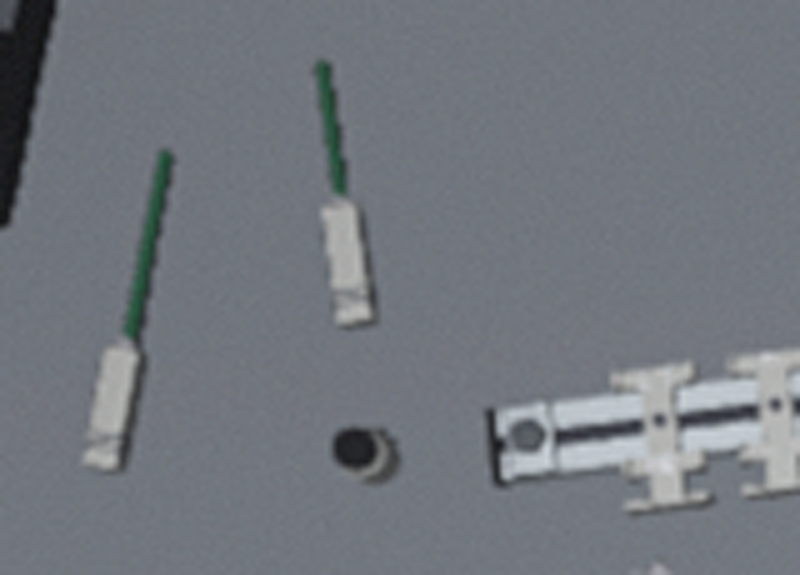

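View pics/crop2.png

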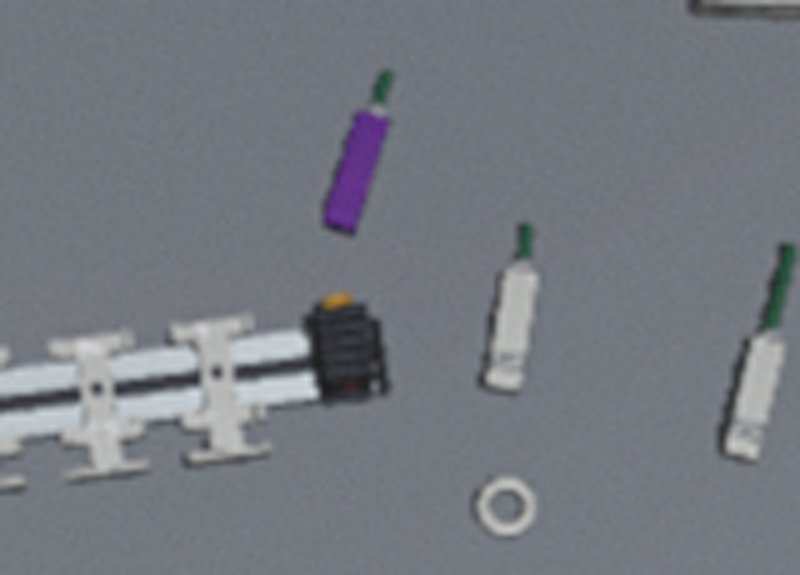

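The walls at (262,220) and onward sit on the robot side of each saddle, so the open ends face +x. All four rods already point that way. The saddle centre dots are at about (261,203), (285,200), (309,197) and (333,194).

```bash
cat >> h.py <<'E'
def mandrels(im,box,L):
    c=im['color'][:,:,::-1]; hsv=cv2.cvtColor(c,cv2.COLOR_BGR2HSV)
    M=(((hsv[...,2]>140)&(hsv[...,1]<60))|((hsv[...,0]>55)&(hsv[...,0]<95)&(hsv[...,1]>80))).astype(np.uint8)
    m=np.zeros_like(M); u0,v0,u1,v1=box; m[v0:v1,u0:u1]=M[v0:v1,u0:u1]
    m=cv2.morphologyEx(m,cv2.MORPH_CLOSE,np.ones((3,3)))
    ys,xs=np.where(m>0)
    P=np.array([on(im,u,v,.015)[:2] for u,v in zip(xs,ys)])
    vx,vy,x0,y0=cv2.fitLine(P.astype(np.float32),cv2.DIST_L2,0,.01,.01).ravel()
    d=np.array([vx,vy]); d*=np.sign(d[0]); q=np.array([x0,y0]); t=(P-q)@d
    ln=t.max()-t.min(); a=q+d*(t.min()+.035+(ln-L)/2)
    return a,np.degrees(np.arctan2(d[1],d[0])),ln
def yaw():
    from scipy.spatial.transform import Rotation as R
    y=R.from_quat(manip.get_state()['ee_rot']).as_matrix()[:,1]; return np.degrees(np.arctan2(y[1],y[0]))-90
E
python3 - <<'E'
from h import *
im=load('top')
for L,b in((.19,(140,140,172,222)),(.16,(185,125,212,192)),(.13,(430,160,455,220)),(.1,(383,160,402,204))): print(L,mandrels(im,b,L))
S=[]
for z in(.02,.03):
  S=np.array([on(im,u/5+a-.4,v/5+119.6,z)[:2] for a,u,v in((130,658,419),(130,775,404),(290,97,387),(290,217,372))])
  print(z,S.round(4),np.diff(S,axis=0))
d=S[0]-S[3]; print('saddle yaw',np.degrees(np.arctan2(-d[0],d[1])))
for a,u,v in((130,653,375),(130,665,463),(130,668,503)): print(on(im,u/5+a-.4,v/5+119.6,.038))
print('vial cap',on(im,130+355/5,120+448/5,.057),'tool yaw',yaw())
E
```

```text
0.19 (array([0.47852172, 0.41695672]), np.float32(-9.6294155), np.float64(0.1843544380655346))
0.16 (array([0.56333372, 0.28379385]), np.float32(9.011192), np.float64(0.15275077358866818))
0.13 (array([ 0.49033931, -0.41205115]), np.float32(-14.403724), np.float64(0.12500128675629968))
0.1 (array([ 0.52880558, -0.27460816]), np.float32(-8.579), np.float64(0.09496551680919892))
0.02 [[ 0.4753  0.1   ]
 [ 0.4844  0.0333]
 [ 0.4947 -0.0362]
 [ 0.5038 -0.1047]] [[ 0.00909532 -0.06668065]
 [ 0.01027798 -0.06957586]
 [ 0.0091218  -0.06850771]]
0.03 [[ 0.4738  0.0987]
 [ 0.4829  0.0324]
 [ 0.4931 -0.0367]
 [ 0.5021 -0.1047]] [[ 0.00903324 -0.06622552]
 [ 0.01020783 -0.06910097]
 [ 0.00905954 -0.06804011]]
saddle yaw 7.92243028909359
[0.4977783  0.10104895 0.038     ]
[0.44766552 0.09293637 0.038     ]
[0.42504783 0.09065548 0.038     ]
vial cap [0.45133209 0.26209327 0.057     ] tool yaw -23.25072027778012
```

Request:
{"method": "play_rows", "body": {
  "moves": [
    [80,0.05,-0.022,-0.015,0,0,2.7],
    [80,0.05,-0.022,-0.02,0,0,2.7],
    [80,0.05,-0.022,-0.02,0,0,2.7],
    [80,0.05,-0.022,-0.02,0,0,2.7],
    [80,0.052,-0.023,-0.02,0,0,2.8],
    [80,0,0,-0.03,0,0,0],
    [80,0,0,0,0,0,0]
  ]
}}

```text
clock: 0.98
position: [0.4775, 0.4154, 0.0775]
ee_rot: [0.085, 0.996, -0.002, -0.003]
force: [-0.9, 0.7, 0.3]
finger_gap: 0.0751
gripper_force: 0.0
```

```bash
python3 - <<'E'
from h import *
im=grab('scene');c=im['color'][:,:,::-1]
cv2.imwrite('pics/s1.png',cv2.resize(c[230:400,300:500],None,fx=3.5,fy=3.5))
s=manip.get_state();print(s['position'],yaw())
E
```

```text
[0.47811205 0.41661044 0.07932627] -9.675438589104502
```

View pics/s1.png

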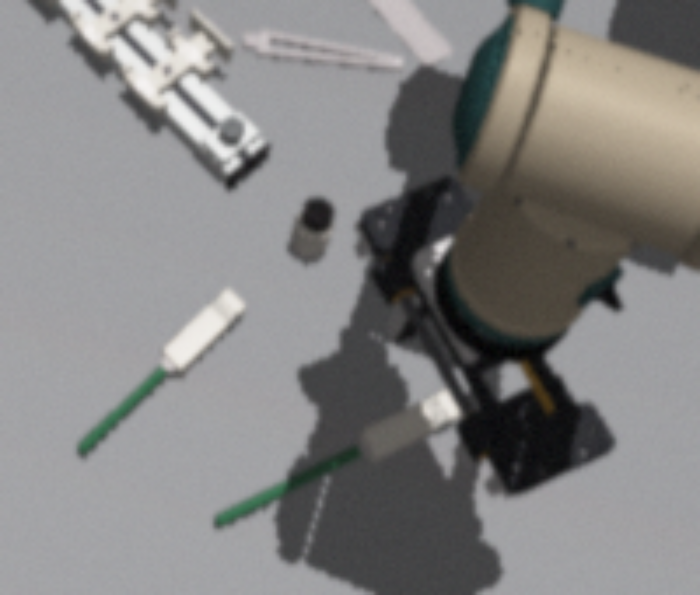

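The open gripper hovers over the 190 handle, which runs from about (365,445) to (450,405) in the crop. Next I'll cross-check all the handle centres in the unobstructed first scene image.

```bash
python3 - <<'E'
from h import *
im=dict(np.load('/tmp/scene.npz'))
print((on(im,404.3,357,.012)+on(im,428.6,345.7,.012))/2)
print('160',(on(im,300+168/3.5,230+365/3.5,.012)+on(im,300+238/3.5,230+300/3.5,.012))/2)
E
```

```text
[0.48461295 0.41686413 0.012     ]
160 [0.56911117 0.28641411 0.012     ]
```

Request:
{"method": "play_rows", "body": {
  "moves": [
    [80,0.003,0,-0.03,0,0,0],
    [80,0,0,-0.03,0,0,0],
    [80,0,0,-0.014,0,0,0],
    [80,0,0,0,0,0,0],
    [0,0,0,0,0,0,0],
    [0,0,0,0,0,0,0],
    [0,0,0,0,0,0,0],
    [0,0,0,0,0,0,0],
    [0,0,0,0,0,0,0]
  ]
}}

```text
clock: 2.15
position: [0.482, 0.4173, 0.0066]
ee_rot: [0.084, 0.996, 0.0, 0.0]
force: [-0.0, -0.3, 0.4]
finger_gap: 0.0289
gripper_force: 0.0
```

Request:
{"method": "play_rows", "body": {
  "moves": [
    [0,0,0,0,0,0,0],
    [0,0,0,0,0,0,0],
    [0,0,0,0,0,0,0],
    [0,0,0,0.03,0,0,0],
    [0,0,0,0.05,0,0,0],
    [0,0,0,0.05,0,0,0]
  ]
}}

```text
clock: 2.9
position: [0.4816, 0.4171, 0.1372]
ee_rot: [0.084, 0.996, -0.0, -0.001]
force: [1.0, 0.1, -0.6]
finger_gap: 0.0195
gripper_force: 29.9
```

Request:
{"method": "play_rows", "body": {
  "moves": [
    [0,-0.001,-0.03,0,0,0,2.5],
    [0,-0.001,-0.05,0,0,0,2.5],
    [0,-0.001,-0.05,0,0,0,2.5],
    [0,-0.001,-0.05,0,0,0,2.5],
    [0,-0.001,-0.05,0,0,0,2.5],
    [0,-0.001,-0.05,0,0,0,2.5],
    [0,-0.002,-0.038,0,0,0,2.5],
    [0,0,0,-0.03,0,0,0],
    [0,0,0,-0.01,0,0,0],
    [0,0,0,0,0,0,0]
  ]
}}

```text
clock: 4.15
position: [0.4734, 0.0996, 0.0959]
ee_rot: [-0.069, 0.998, 0.0, -0.001]
force: [0.6, -0.5, -0.5]
finger_gap: 0.0196
gripper_force: 29.9
```

```bash
python3 - <<'E'
from h import *
im=grab('scene');c=im['color'][:,:,::-1]
cv2.imwrite('pics/s2.png',cv2.resize(c[150:320,260:460],None,fx=3.5,fy=3.5))
im=grab('top');c=im['color'][:,:,::-1]
cv2.imwrite('pics/t2.png',cv2.resize(c[130:240,190:350],None,fx=4,fy=4))
s=manip.get_state();print(s['position'],yaw())
E
```

```text
[0.47453476 0.09986655 0.09697643] 7.902882542031179
```

View pics/s2.png

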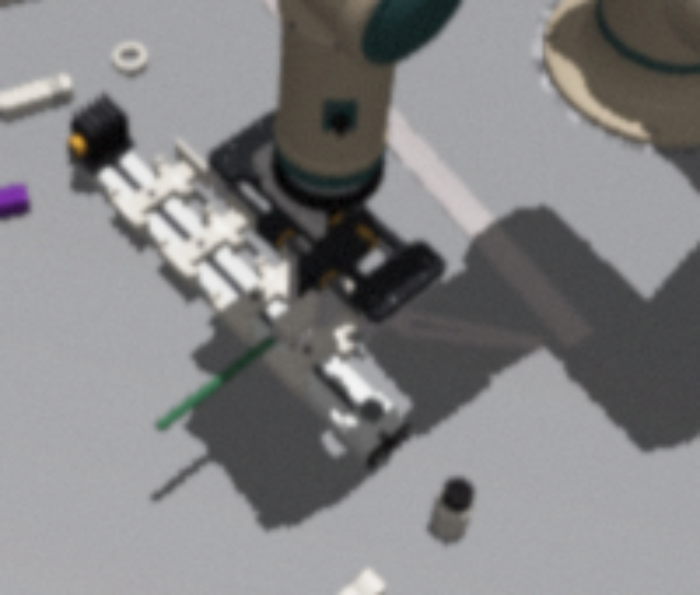

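View pics/t2.png

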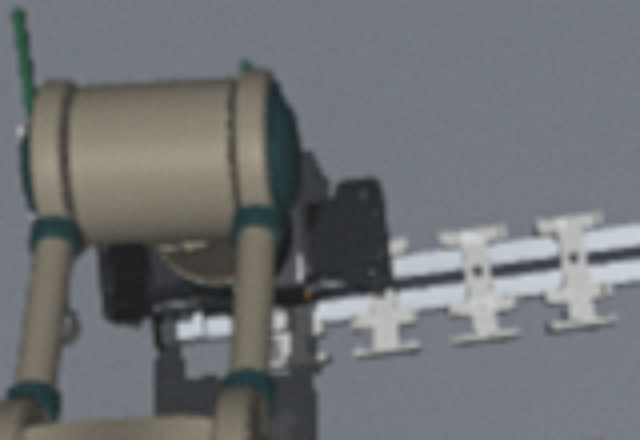

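The 190 is held above saddle a: rod tip at (160,427), rod base near (270,343) in the scene crop. The rod looks level, and the bottle is standing at (452,510). I'll check the tip position.

```bash
python3 - <<'E'
from h import *
im=load('scene')
for z in(.095,.1,.105): print(on(im,260+160/3.5,150+427/3.5,z),on(im,260+272/3.5,150+341/3.5,z))
print(np.array([.4745,.0999])+.155*np.array([np.cos(.138),np.sin(.138)]))
E
```

```text
[0.62514124 0.12259968 0.095     ] [0.51607226 0.1065709  0.095     ]
[0.62619342 0.12475535 0.1       ] [0.51770984 0.1088126  0.1       ]
[0.6272456  0.12691101 0.105     ] [0.51934741 0.11105429 0.105     ]
[0.62802643 0.12122217]
```

Request:
{"method": "play_rows", "body": {
  "moves": [
    [0,0,-0.001,-0.03,0,0,0],
    [0,0,0,-0.02,0,0,0],
    [0,0,0,-0.007,0,0,0],
    [0,0,0,0,0,0,0],
    [0,0,0,0,0,0,0]
  ]
}}

```text
clock: 4.88
position: [0.475, 0.0985, 0.0404]
ee_rot: [-0.069, 0.998, 0.0, 0.001]
force: [-0.2, -0.2, -1.3]
finger_gap: 0.0194
gripper_force: 29.9
```

Request:
{"method": "play_rows", "body": {
  "moves": [
    [0,0,0,-0.001,0,0,0],
    [40,0,0,0,0,0,0],
    [40,0,0,0,0,0,0],
    [40,0,0,0,0,0,0],
    [40,0,0,0,0,0,0],
    [50,0,0,0.03,0,0,0],
    [50,0,0,0.05,0,0,0],
    [60,0.02,0.05,0.01,0,0,0],
    [80,0.02,0.05,0,0,0,0],
    [80,0.02,0.05,0,0,0,0]
  ]
}}

```text
clock: 6.12
position: [0.5347, 0.2497, 0.129]
ee_rot: [-0.068, 0.998, 0.0, 0.001]
force: [0.5, -0.3, 0.6]
finger_gap: 0.0726
gripper_force: 0.0
```

Request:
{"method": "play_rows", "body": {
  "moves": [
    [80,0.031,0.036,0,0,0,1.1],
    [80,0,0,-0.04,0,0,0],
    [80,0,0,-0.04,0,0,0],
    [80,0,0,-0.03,0,0,0],
    [80,0,0,-0.013,0,0,0],
    [0,0,0,0,0,0,0],
    [0,0,0,0,0,0,0],
    [0,0,0,0,0,0,0],
    [0,0,0,0,0,0,0],
    [0,0,0,0,0,0,0]
  ]
}}

```text
clock: 7.38
position: [0.5652, 0.2844, 0.006]
ee_rot: [-0.078, 0.997, 0.0, 0.0]
force: [0.6, -0.8, 0.2]
finger_gap: 0.0288
gripper_force: 0.0
```

Request:
{"method": "play_rows", "body": {
  "moves": [
    [0,0,0,0,0,0,0],
    [0,0,0,0,0,0,0],
    [0,0,0,0,0,0,0],
    [0,0,0,0.03,0,0,0],
    [0,0,0,0.05,0,0,0],
    [0,0,0,0.05,0,0,0]
  ]
}}

```text
clock: 8.12
position: [0.5645, 0.2842, 0.1361]
ee_rot: [-0.078, 0.997, -0.0, -0.001]
force: [0.1, 0.6, -0.1]
finger_gap: 0.0199
gripper_force: 29.9
```

```bash
python3 - <<'E'
from h import *
s=manip.get_state();print(s['position'],yaw(),s['finger_gap'])
im=grab('scene');c=im['color'][:,:,::-1]
cv2.imwrite('pics/s3.png',cv2.resize(c[200:370,250:450],None,fx=3.5,fy=3.5))
E
```

```text
[0.56448583 0.28417647 0.13605837] 8.950647998588025 0.01989322118798072
```

View pics/s3.png

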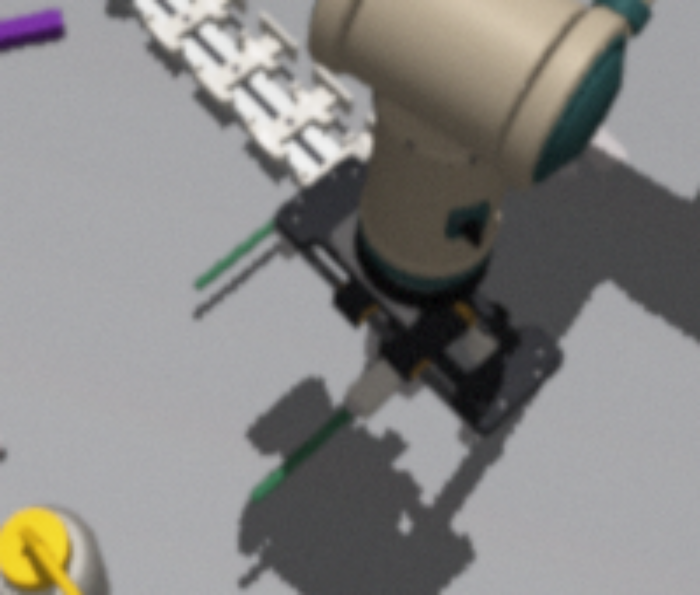

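The 160 is held with its rod tip at (258,497) and base at (350,412). The placed 190 rod is visible at (198,287).

```bash
python3 - <<'E'
from h import *
im=load('scene')
t=on(im,250+258/3.5,200+497/3.5,.14);b=on(im,250+350/3.5,200+412/3.5,.14);print(t,b,np.degrees(np.arctan2(*(t-b)[1::-1])))
print(np.array([.5645,.2842])+.125*np.array([np.cos(.156),np.sin(.156)]))
t=on(im,250+198/3.5,200+287/3.5,.042);print('190 tip',t, np.array([.474,.099])+.155*np.array([np.cos(.138),np.sin(.138)]))
E
```

```text
[0.68670911 0.3072414  0.14      ] [0.60715312 0.29320011 0.14      ] 10.00937938749053
[0.68798208 0.303621  ]
190 tip [0.62692913 0.12603902 0.042     ] [0.62752643 0.12032217]
```

Request:
{"method": "play_rows", "body": {
  "moves": [
    [0,-0.013,-0.03,0,0,0,-0.2],
    [0,-0.014,-0.045,0,0,0,-0.2],
    [0,-0.014,-0.045,0,0,0,-0.2],
    [0,-0.014,-0.045,0,0,0,-0.2],
    [0,-0.014,-0.045,0,0,0,-0.2],
    [0,-0.013,-0.042,0,0,0,0],
    [0,0,0,-0.03,0,0,0],
    [0,0,0,-0.03,0,0,0],
    [0,0,0,0,0,0,0]
  ]
}}

```text
clock: 9.3
position: [0.4807, 0.0324, 0.0735]
ee_rot: [-0.069, 0.998, 0.0, -0.003]
force: [-0.2, -0.4, -0.6]
finger_gap: 0.0197
gripper_force: 29.9
```

Request:
{"method": "play_rows", "body": {
  "moves": [
    [0,0.001,0,-0.02,0,0,0],
    [0,0,0,-0.013,0,0,0],
    [0,0,0,-0.003,0,0,0],
    [0,0,0,0,0,0,0],
    [40,0,0,0,0,0,0],
    [40,0,0,0,0,0,0],
    [40,0,0,0,0,0,0],
    [40,0,0,0,0,0,0],
    [45,0,0,0.02,0,0,0],
    [50,0,0,0.05,0,0,0]
  ]
}}

```text
clock: 10.55
position: [0.4819, 0.0324, 0.1083]
ee_rot: [-0.069, 0.998, 0.0, -0.003]
force: [1.2, 0.1, -0.8]
finger_gap: 0.0466
gripper_force: 0.0
```

Request:
{"method": "play_rows", "body": {
  "moves": [
    [70,0,-0.02,0.03,0,0,-2.3],
    [80,0.001,-0.053,0,0,0,-2.5],
    [80,0.001,-0.053,0,0,0,-2.5],
    [80,0.001,-0.053,0,0,0,-2.5],
    [80,0.001,-0.053,0,0,0,-2.5],
    [80,0.001,-0.053,0,0,0,-2.5],
    [80,0.001,-0.053,0,0,0,-2.5],
    [80,0.001,-0.053,0,0,0,-2.5],
    [80,0.003,-0.052,0,0,0,-2.5],
    [80,0,0,0,0,0,0]
  ]
}}

```text
clock: 11.8
position: [0.4938, -0.4145, 0.1387]
ee_rot: [0.127, 0.992, -0.001, 0.0]
force: [-0.2, 1.2, 0.1]
finger_gap: 0.0751
gripper_force: 0.0
```

Request:
{"method": "play_rows", "body": {
  "moves": [
    [80,0,0,-0.05,0,0,0],
    [80,0,0,-0.05,0,0,0],
    [80,0,0,-0.03,0,0,0],
    [80,0,0,0,0,0,0]
  ]
}}

```text
clock: 12.3
position: [0.4923, -0.4076, 0.007]
ee_rot: [0.124, 0.992, 0.002, -0.003]
force: [0.1, 0.2, 1.2]
finger_gap: 0.0749
gripper_force: 0.0
```

```bash
python3 - <<'E'
from h import *
s=manip.get_state();print(s['position'],yaw(),s['finger_gap'])
im=grab('scene');c=im['color'][:,:,::-1]
cv2.imwrite('pics/s4.png',cv2.resize(c[110:280,190:390],None,fx=3.5,fy=3.5))
E
```

```text
[ 0.4922996  -0.40757027  0.00704766] -14.29957860991405 0.07488858393448784
```

View pics/s4.png

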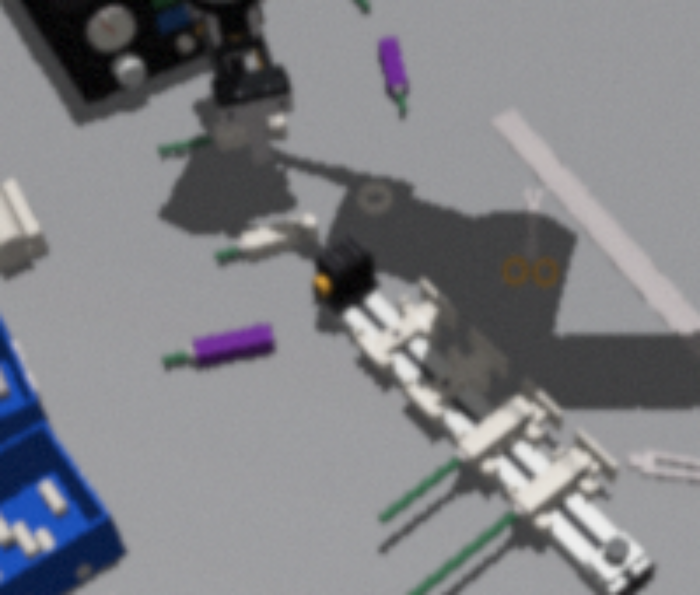

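The 190 and 160 lie in saddles a and b with their rods out. The gripper is straddling the 130 near (235,130), clear of the 100 at (275,238).

Request:
{"method": "play_rows", "body": {
  "moves": [
    [0,0,0,0,0,0,0],
    [0,0,0,0,0,0,0],
    [0,0,0,0,0,0,0],
    [0,0,0,0,0,0,0],
    [0,0,0,0,0,0,0],
    [0,0,0,0,0,0,0],
    [0,0,0,0,0,0,0],
    [0,0,0,0,0,0,0],
    [0,0,0,0,0,0,0]
  ]
}}

```text
clock: 13.48
position: [0.494, -0.4105, 0.0095]
ee_rot: [0.125, 0.992, 0.0, -0.0]
force: [0.6, 0.5, -0.2]
finger_gap: 0.0192
gripper_force: 30.0
```

Request:
{"method": "play_rows", "body": {
  "moves": [
    [0,0,0,0.04,0,0,0],
    [0,0,0,0.05,0,0,0],
    [0,0,0,0.05,0,0,0],
    [0,0,0,0,0,0,0]
  ]
}}

```text
clock: 13.98
position: [0.4962, -0.4129, 0.1542]
ee_rot: [0.125, 0.992, -0.003, 0.004]
force: [0.5, 0.2, -2.5]
finger_gap: 0.0196
gripper_force: 30.0
```

Request:
{"method": "play_rows", "body": {
  "moves": [
    [0,0,0.02,0,0,0,2.3],
    [0,0,0.045,0,0,0,2.5],
    [0,0,0.045,0,0,0,2.5],
    [0,0,0.045,0,0,0,2.5],
    [0,0,0.045,0,0,0,2.5],
    [0,0,0.045,0,0,0,2.5],
    [0,0,0.045,0,0,0,2.5],
    [0,0,0.045,0,0,0,2.5],
    [0,0,0.039,0,0,0,2.5],
    [0,0,0,-0.03,0,0,0]
  ]
}}

```text
clock: 15.22
position: [0.4929, -0.033, 0.1188]
ee_rot: [-0.072, 0.997, 0.001, 0.0]
force: [-0.7, -1.0, -1.4]
finger_gap: 0.0195
gripper_force: 30.0
```

Request:
{"method": "play_rows", "body": {
  "moves": [
    [0,0,0,-0.03,0,0,0],
    [0,0,0,-0.02,0,0,0],
    [0,0,0,0,0,0,0],
    [0,0,0,0,0,0,0]
  ]
}}

```text
clock: 15.72
position: [0.4933, -0.0361, 0.0692]
ee_rot: [-0.07, 0.998, 0.0, -0.001]
force: [0.5, -0.2, -1.5]
finger_gap: 0.0199
gripper_force: 30.0
```

```bash
python3 - <<'E'
from h import *
s=manip.get_state();print(s['position'],yaw(),s['finger_gap'])
im=grab('scene');c=im['color'][:,:,::-1]
cv2.imwrite('pics/s5.png',cv2.resize(c[150:280,250:400],None,fx=4,fy=4))
E
```

```text
[ 0.4932755  -0.03611321  0.06918378] 7.994570315500681 0.0198672727773387
```

View pics/s5.png

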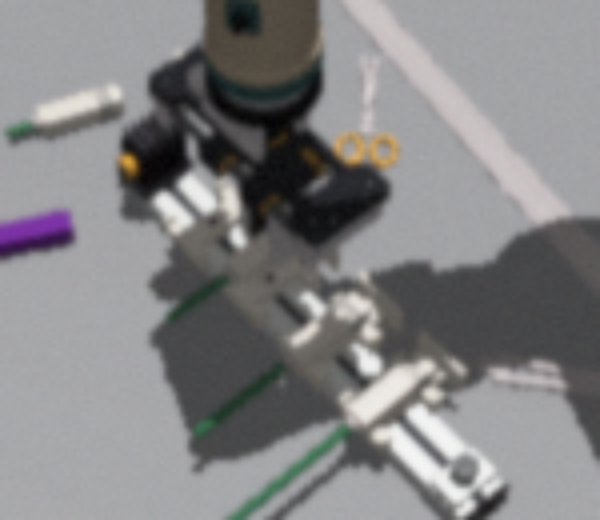

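The 130 is over saddle c with its rod parallel to the others (tip at (172,315)). I'll lower it and release.

Request:
{"method": "play_rows", "body": {
  "moves": [
    [0,0,0,-0.017,0,0,0],
    [0,0,0,-0.01,0,0,0],
    [0,0,0,-0.001,0,0,0],
    [0,0,0,0,0,0,0],
    [40,0,0,0,0,0,0],
    [40,0,0,0,0,0,0],
    [40,0,0,0,0,0,0],
    [40,0,0,0,0,0,0],
    [45,0,0,0.02,0,0,0],
    [50,0,0,0.05,0,0,0]
  ]
}}

```text
clock: 17.02
position: [0.492, -0.0363, 0.1103]
ee_rot: [-0.069, 0.998, 0.001, -0.003]
force: [0.0, -0.0, 0.5]
finger_gap: 0.0463
gripper_force: 0.0
```

Request:
{"method": "play_rows", "body": {
  "moves": [
    [70,0,-0.01,0.03,0,0,0],
    [70,0.008,-0.046,0,0,0,-3.3],
    [70,0.008,-0.046,0,0,0,-3.3],
    [70,0.008,-0.046,0,0,0,-3.3],
    [70,0.008,-0.046,0,0,0,-3.3],
    [70,0.007,-0.0435,0,0,0,-3.3],
    [70,0,0,0,0,0,0],
    [70,0,0,-0.04,0,0,0],
    [70,0,0,-0.04,0,0,0],
    [70,0,0,0,0,0,0]
  ]
}}

```text
clock: 18.27
position: [0.5304, -0.2715, 0.0587]
ee_rot: [0.074, 0.997, 0.002, -0.003]
force: [0.0, 0.4, -0.1]
finger_gap: 0.066
gripper_force: 0.0
```

Request:
{"method": "play_rows", "body": {
  "moves": [
    [70,0,0,-0.03,0,0,0],
    [70,0,0,-0.024,0,0,0],
    [70,0,0,0,0,0,0],
    [70,0,0,0,0,0,0],
    [0,0,0,0,0,0,0],
    [0,0,0,0,0,0,0],
    [0,0,0,0,0,0,0],
    [0,0,0,0,0,0,0],
    [0,0,0,0,0,0,0],
    [0,0,0,0,0,0,0]
  ]
}}

```text
clock: 19.52
position: [0.5329, -0.2739, 0.0075]
ee_rot: [0.075, 0.997, 0.0, -0.0]
force: [0.7, 0.5, 1.1]
finger_gap: 0.0194
gripper_force: 30.0
```

Request:
{"method": "play_rows", "body": {
  "moves": [
    [0,0,0,0,0,0,0],
    [0,0,0,0,0,0,0],
    [0,0,0,0,0,0,0]
  ]
}}

```text
clock: 19.9
position: [0.533, -0.274, 0.0075]
ee_rot: [0.075, 0.997, 0.0, -0.0]
force: [-0.2, 1.2, 1.3]
finger_gap: 0.0195
gripper_force: 30.0
```

Request:
{"method": "play_rows", "body": {
  "moves": [
    [0,0,0,0.045,0,0,0],
    [0,0,0,0.05,0,0,0],
    [0,0,0,0.05,0,0,0],
    [0,-0.006,0.029,0,0,0,3.3],
    [0,-0.006,0.035,0,0,0,3.3],
    [0,-0.006,0.035,0,0,0,3.3],
    [0,-0.006,0.035,0,0,0,3.3],
    [0,-0.007,0.035,0,0,0,3.3],
    [0,0,0,0,0,0,0],
    [0,0,0,-0.03,0,0,0]
  ]
}}

```text
clock: 21.15
position: [0.5046, -0.1066, 0.1242]
ee_rot: [-0.07, 0.998, -0.002, 0.003]
force: [0.5, -0.5, -1.2]
finger_gap: 0.0193
gripper_force: 30.0
```

Request:
{"method": "play_rows", "body": {
  "moves": [
    [0,0,0,-0.03,0,0,0],
    [0,0,0,-0.02,0,0,0],
    [0,0,0,0,0,0,0],
    [0,0,0,0,0,0,0]
  ]
}}

```text
clock: 21.65
position: [0.5029, -0.1061, 0.0731]
ee_rot: [-0.069, 0.998, -0.0, 0.001]
force: [0.4, 0.6, -1.4]
finger_gap: 0.0196
gripper_force: 30.0
```

```bash
python3 - <<'E'
from h import *
s=manip.get_state();print(s['position'],yaw(),s['finger_gap'])
im=grab('scene');c=im['color'][:,:,::-1]
cv2.imwrite('pics/s6.png',cv2.resize(c[150:280,250:400],None,fx=4,fy=4))
E
```

```text
[ 0.50289083 -0.10611798  0.07309096] 7.911353948656227 0.019560109463519056
```

View pics/s6.png

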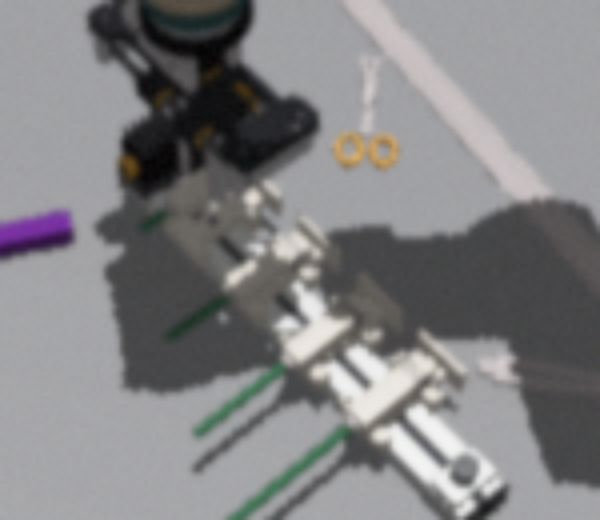

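The 130 lies in saddle c with its tip at (170,335), and the 100 is over saddle d with its tip at (143,225). I'll lower the 100, release it and back away.

Request:
{"method": "play_rows", "body": {
  "moves": [
    [0,0,0.001,-0.02,0,0,0],
    [0,0,0,-0.012,0,0,0],
    [0,0,0,-0.002,0,0,0],
    [0,0,0,0,0,0,0],
    [40,0,0,0,0,0,0],
    [40,0,0,0,0,0,0],
    [40,0,0,0,0,0,0],
    [40,0,0,0,0,0,0],
    [45,0,0,0.02,0,0,0],
    [50,0,0,0.05,0,0,0]
  ]
}}

```text
clock: 22.95
position: [0.5001, -0.1035, 0.1071]
ee_rot: [-0.069, 0.998, 0.001, -0.003]
force: [1.2, -0.8, -0.1]
finger_gap: 0.0464
gripper_force: 0.0
```

Request:
{"method": "play_rows", "body": {
  "moves": [
    [50,0,0,0.06,0,0,0],
    [50,-0.02,-0.05,0.05,0,0,0],
    [50,-0.02,-0.06,0.02,0,0,0],
    [50,-0.02,-0.06,0,0,0,0],
    [50,-0.02,-0.06,0,0,0,0],
    [50,-0.02,-0.06,0,0,0,0],
    [50,-0.02,-0.06,0,0,0,0],
    [50,0,0,0,0,0,0]
  ]
}}

```text
clock: 23.95
position: [0.3852, -0.4445, 0.2289]
ee_rot: [-0.067, 0.998, -0.0, -0.001]
force: [0.5, 0.3, -0.5]
finger_gap: 0.0472
gripper_force: 0.0
```

```bash
python3 - <<'E'
from h import *
im=grab('top');c=im['color'][:,:,::-1]
cv2.imwrite('pics/t7.png',cv2.resize(c[130:240,190:380],None,fx=4.2,fy=4.2,interpolation=cv2.INTER_CUBIC))
im=grab('scene');c=im['color'][:,:,::-1]
cv2.imwrite('pics/s7.png',cv2.resize(c[160:310,260:410],None,fx=4,fy=4,interpolation=cv2.INTER_CUBIC))
E
```

```text
(no output)
```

View pics/t7.png

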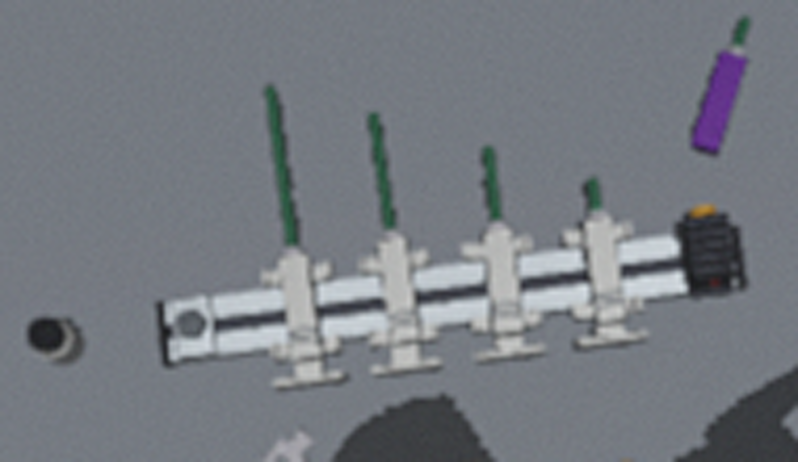

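View pics/s7.png

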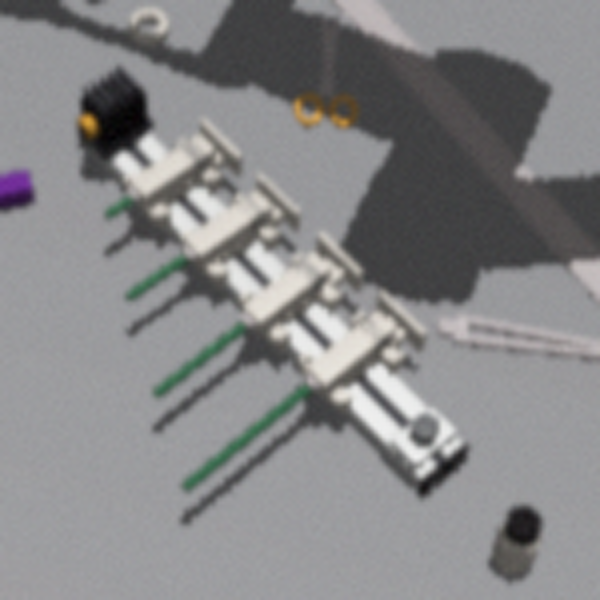

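All four lie in their saddles with rods out, in order from the head; tips are at (270,90), (374,117), (489,150) and (592,182). The bottle stands at (50,337). One numeric check of heights and offsets before handing in.

```bash
python3 - <<'E'
from h import *
im=load('top'); S=[(.474,.099),(.483,.032),(.493,-.037),(.502,-.105)]
a=np.radians(7.9);d=np.array([np.cos(a),np.sin(a)])
for (u,v),l,s in zip([(270,88),(374,114),(489,147),(592,179)],(.155,.125,.095,.065),S):
    t=on(im,190+u/4.2-.4,130+v/4.2-.4,.045)[:2]; z=[]
    for k in np.linspace(-.025,.03,9):
        q=proj(im,np.append(np.array(s)+d*k,.052)).round(); z.append(depthpt(im,*q)[2])
    print((t-l*d-s).round(4),np.round(z,3))
E
```

```text
[-0.0038  0.0012] [0.051 0.052 0.053 0.052 0.047 0.05  0.053 0.05  0.056]
[-0.0008  0.0013] [0.053 0.049 0.055 0.053 0.05  0.049 0.053 0.053 0.053]
[-0.0035 -0.0038] [0.056 0.049 0.054 0.049 0.055 0.051 0.052 0.052 0.058]
[-0.0044 -0.0013] [0.058 0.055 0.049 0.06  0.054 0.049 0.053 0.055 0.045]
```

```bash
python3 -c "
from cell import manip
print(manip.job_done())"
```

```text
the job is handed in; nothing more can be done
None
```

I handed the job in with the 100, 130, 160 and 190 mm mandrels in saddles d, c, b and a, running outward from the tipping head; a last camera check put each handle within about 5 mm of its saddle centre and seated at the right height, and the primer bottle still standing in its place, but the hand-in returned no verdict.

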